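# Unscrew the tight cap of the braced screw jar

## Robot

A 7-joint arm with a two-finger parallel gripper is mounted at the origin on a cart in front of the work surface, level with it; the furniture and walls round the work are solid. World frame = base frame: x ahead of the robot, y to its left, z up, the work surface at z = 0. Lengths are in m, angles in rad, forces in N, time in s.
With the tool pointing down it reaches from about 0.4 to 0.875 m from the base axis. Payload 19.3 kg.
Tool frame: the origin (TCP) lies at the very end of the fingers, on their centre line; the grasp point (between the pads) lies 19 mm behind it; z points along the fingers, y is the line along which they close (so a half turn about z gives the same grasp; the last joint's range is limited). The gripper opens to 85 mm and grips with 20 to 120 N. Pads are 22 mm wide; open, the fingers measure 114 mm over their backs; the gripper's body (76 mm by 85 mm) begins 54 mm behind the grasp point. The pads swing forward as they close: fully open they stand 13 mm farther back than shut.
Start: joints at [1.144, 0.521, -0.036, 1.599, 0.021, 1.021, -0.113], TCP at [0.218, -0.586, 0.197] pointing down, gripper open.
Joint ranges: [-2.91, 2.91], [-0.3, 2.13], [-1.5, 1.42], [0.17, 2.43], [-1.26, 4.41], [0.16, 1.93], [-2.52, 2.52]. Speed limits (rad/s): [1.89, 1.89, 2.39, 2.39, 3.01, 3.01, 3.01].

## Interface

Orientations are given as [roll, pitch, yaw] about the fixed x, y, z axes, in that order (R = Rz(yaw) Ry(pitch) Rx(roll)).
In Python, from workcell import bot gives the robot as it stands.
- The arm moves only by the shell command python3 -m crank 'ROWS' [FORCE]. ROWS is a JSON object of lists of equal length, an entry for each row: "travel": the shift along the world's x, y, z in cm, a list of three; "turn": the turn, a rotation vector about the world's x, y, z in degrees, a list of three; "gripper": the closure, from 0 (fully open) to 1 (shut). A call has exactly 5 rows; each row is the pose to reach, as a shift and turn from the pose commanded when the call began; what a row does not reach only later rows make up. A row lasts 1/10 s, in which the tool goes at most 50 mm and 8.59 degrees, less where a joint would pass 70% of its speed; a pose out of reach is approached as far as the arm can. A call with a gripper value outside its range is refused whole. The fingers move at their own pace and stop on an object; FORCE is the grip in N (left out, the last holds). Time passes only in rows, so rows that repeat a pose let the fingers close, or fill a call up. It gives the time, the measured TCP pose, the force, the opening and the grip force at its end, in the units of the state.
- bot.observe(): the state, without advancing time (a new reading comes with each control period).
- bot.grab_frame(name): name is "scene" or "top" or "wrist"; returns a dict with "pixels" (400x640x3 uint8, red, green, blue), "fx", "fy", "cx", "cy" (pixels), "extrinsics" (4x4, takes a point from world to camera coordinates). Camera axes: x right, y down, z forward; pixel columns grow to the right and rows downward; lengths in m; the calibration is good to about 2 mm. A picture is of the moment at which its call begins. There is no depth.
- bot.job_done(): hands the job in; it is judged then, once.
The state is a dict: "clock": time; "qpos": joint angles; "qd": joint speeds; "joint_efforts": joint torques, N m; "position": TCP position; "tool_rot": TCP orientation; "force": force on the tool from outside, world axes, zero at the start; "moment": the same for the moment, N m; "grip_width": finger opening in m; "finger_force": force on a finger pad.
Only numpy, scipy, OpenCV 4.12 (cv2) and the standard library are available. Lean on these libraries where they do the work, as an engineer would, in place of code of your own. Each camera call takes 0.05 s, during which the arm holds its last target. There are 200 camera calls.

## Task

Lift the tape measure off the cap of the square glass jar and set it down on the bench without dropping it, leaving the tin, pliers and nut where they are. Then unscrew the tight cap with the jar staying seated in its bracing block, and when the threads let go raise the cap straight up. Finish with the gripper still holding the cap level over the jar, only one to three centimetres above its mouth: do not put it down or let go.

Things in the scene. Friction and masses are not known exactly. Their poses are not given: they have to be found in the camera images.
- block: Pale wooden block 116 x 116 x 40 mm fixed on the bench, with a square recess 71.5 mm wide and 30 mm deep in its top that stops the jar from turning. Origin: centre of its underside; z up, x and y along its sides.
- jar: Square clear glass jar, 0.4 to 0.75 kg with screws inside, standing in the recess of the block (its underside 10 mm above the bench). Body 70 x 70 mm to 72 mm height, shoulder narrowing to 81 mm, round neck 40 mm across up to the mouth at 112 mm. Origin: centre of its underside; z up. The neck has a three-start right-hand outer thread.
- cap: Ribbed round pale aluminium screw cap on the jar, 58 mm across (60 mm over the ribs), 22 mm tall, 0.065 kg. Origin: centre of the lower edge of its skirt; z up. Screwed on, the origin lies 96 to 97 mm above the jar's underside: 15 mm free under the skirt for fingertips. A springy sealing pad inside makes it tight: it takes about 0.4 N m to start (grip 30 N or more), less as it rises.
- tape_measure: Yellow tape measure, 38 mm (its x) x 72 mm (its y) x 62 mm tall, standing loose on top of the cap. Origin: centre of its underside; z up. Grip it across the 38 mm.
- screw_tin: Open low round tin, 77 mm across and 48 mm tall, on the bench beside the block; a bystander. Origin: centre of its underside.
- pliers: Pliers, 182 mm (its x) x 50 mm, 13 mm thick, lying on the bench beside the block; a bystander. Origin: centre of its underside.
- hex_nut: Large steel hexagon nut, 34 mm across and 14 mm thick, lying on the bench behind the block; a bystander. Origin: centre of its underside.
- cap_top (a point): Centre of the cap's flat top. The cap loosens counter-clockwise seen from above and rises about 3.5 mm per radian. The threads let go after 50 to 67 degrees, depending on how far it was screwed on; then it lifts off freely. A turn of 75 degrees is always enough; beyond 85 it may meet the next thread.
- jar_mouth (a point): Centre of the jar's mouth, 112 mm above its underside.
There are look-alikes about, which are no part of the job. Of the things shaped like the tape_measure, the yellow one is meant. What is shaped like the cap but red is not meant.

How it is judged:
On the way, in this order (a step that is already met when the one before it is completed fails the run):
1. the tape measure is lifted off the cap in the gripper (contact force between the fingers and tape_measure above 0.5 N and contact force between tape_measure and cap below 0.05 N and height (world z) of tape_measure above 0.135 m), for 0.1 s.
2. the tape measure stands or lies on the bench, let go (height (world z) of tape_measure below 0.045 m and contact force between each of the arm, the fingers and tape_measure below 0.05 N and linear speed of tape_measure below 0.03 m/s), for 0.2 s.
3. the cap is off its threads and in the gripper, above the mouth (z of cap in the frame of jar above 0.114 m and contact force between the fingers and cap above 0.5 N and contact force between cap and jar below 0.05 N), for 0.2 s.
At the end, for the whole second after the job is handed in: The gripper holds the cap still and level (within 0.2 rad), centred over the jar within 20 mm, its lower edge 4 to 38 mm above the mouth and not touching the jar; the jar sits fully down (within 4 mm) and upright in the block; the tape measure rests on the bench clear of the block (contact force between the fingers and cap above 1 N and contact force between cap and jar below 0.05 N and z of cap in the frame of jar between 0.116 and 0.15 m and horizontal distance between cap and jar below 0.02 m and angle between cap's own z axis and vertical below 0.2 rad and linear speed of each of cap, tape_measure below 0.03 m/s and z of jar in the frame of block below 0.014 m and angle between jar's own z axis and vertical below 0.06 rad and height (world z) of tape_measure below 0.045 m and contact force between tape_measure and block below 0.05 N and contact force between tape_measure and the fingers below 0.05 N); the arm keeps its last pose, push and grip.
It fails at once if the jar is pulled up out of its seat by more than 10 mm (z of jar in the frame of block above 0.02 m).
It fails at once if the cap is carried more than 75 mm above the mouth (z of cap in the frame of jar above 0.187 m).
It fails at once if the tape measure is dropped (height (world z) of tape_measure below 0.1 m and linear speed of tape_measure above 0.8 m/s).
It fails at once if the tin, the pliers or the nut is pushed more than 30 mm away (distance of any of screw_tin, pliers, hex_nut from where it was at the start of the episode above 0.03 m).
It also fails if it takes over 48 s, if anything falls off the work surface, if the arm or the gripper's body presses on something with over 40 N, if the wrist force passes 120 N, or if a joint passes its speed limit or range.

## Working session

There is one attempt and no reset: what is moved stays moved. The work goes in short steps, Python scripts to look and compute and a shell command to move; the robot and the scene stay as the last step left them, time stands still between calls to the robot, and variables do not carry over. Pictures are saved under pics/ and viewed, at most 10 in all, crops included, and the job is handed in when it is done.

```bash
mkdir -p pics; ls
python3 - <<'E'
from workcell import bot
import cv2,numpy as np
s=bot.observe();print(s)
for n in("scene","top"):
    f=bot.grab_frame(n);cv2.imwrite(f"pics/{n}0.png",f["pixels"][:,:,::-1]);print(n,f["fx"],f["cx"],f["cy"],np.round(f["extrinsics"],3).tolist())
E
```

```text
pics
{'clock': 0.0, 'qpos': array([ 1.14381368,  0.52204272, -0.03634476,  1.60001795,  0.02118326,
        1.02110133, -0.11280107]), 'qd': array([ 0.0005279 , -0.00104217, -0.00062002,  0.00048149, -0.00098609,
       -0.00010224,  0.00107768]), 'joint_efforts': array([ 1.67228376e-03, -9.27088308e+01,  1.98062003e+00, -3.69914997e+01,
        1.78779551e-02,  8.36724008e-03, -6.36904451e-05]), 'position': array([ 0.21812827, -0.58528418,  0.19690411]), 'tool_rot': array([-3.14040917e+00,  6.23794020e-05,  3.56778116e-01]), 'force': array([-0.85758375, -0.02244413,  0.16841406]), 'moment': array([-0.01184471, -0.01303798,  0.01734109]), 'finger_force': 0.0, 'grip_width': 0.0855883946622845}
scene 390.85956307498753 321.45408676901025 199.5084234691981 [[-0.853, -0.522, -0.018, 0.456], [-0.175, 0.317, -0.932, 0.205], [0.493, -0.792, -0.362, 0.756], [0.0, 0.0, 0.0, 1.0]]
top 407.10422480770586 309.39128092994156 199.15174470518247 [[0.107, -0.994, 0.004, -0.045], [-0.972, -0.106, -0.208, 0.544], [0.207, 0.019, -0.978, 1.147], [0.0, 0.0, 0.0, 1.0]]
```

View pics/scene0.png

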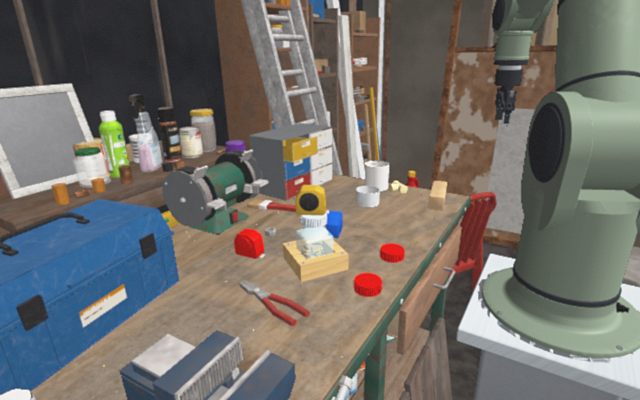

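View pics/top0.png

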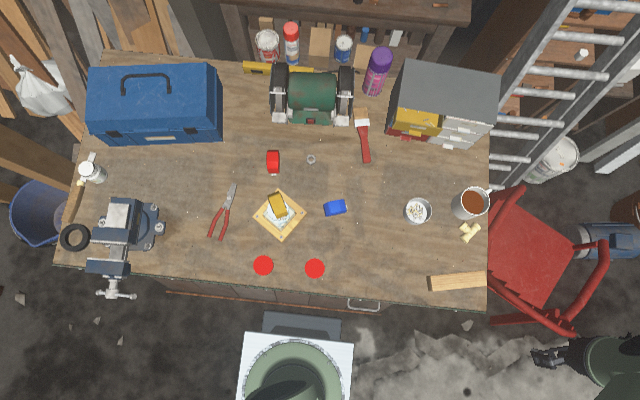

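Three objects are shaped like the tape measure: red at top (273,161), blue at (335,208), and yellow at (278,204), which is the one on the cap (scene (312,200)). The yellow one fits both colour and place. The red discs at top (263,265) and (315,268) are cap look-alikes. Next I'll take an enlarged crop to confirm, and measure.

```bash
cat > h.py <<'E'
import numpy as np,cv2
def ray(f,uv,z):
    E=f["extrinsics"];R=E[:3,:3];c=-R.T@E[:3,3]
    uv=np.atleast_2d(np.asarray(uv,float))
    d=np.c_[(uv[:,0]-f["cx"])/f["fx"],(uv[:,1]-f["cy"])/f["fy"],np.ones(len(uv))]@R
    return c+d*((z-c[2])/d[:,2])[:,None]
def proj(f,P):
    p=np.atleast_2d(P)@f["extrinsics"][:3,:3].T+f["extrinsics"][:3,3]
    return np.c_[p[:,0]/p[:,2]*f["fx"]+f["cx"],p[:,1]/p[:,2]*f["fy"]+f["cy"]]
def blob(f,lo,hi,box):
    h=cv2.cvtColor(f["pixels"],cv2.COLOR_RGB2HSV);m=cv2.inRange(h,lo,hi)
    k=np.zeros_like(m);x0,y0,x1,y1=box;k[y0:y1,x0:x1]=m[y0:y1,x0:x1]
    return max(cv2.findContours(k,cv2.RETR_EXTERNAL,cv2.CHAIN_APPROX_NONE)[0],key=cv2.contourArea)
E
python3 - <<'E'
from workcell import bot
from h import *
t=bot.grab_frame("top");s=bot.grab_frame("scene")
a=cv2.resize(t["pixels"][150:260,215:365],(600,440),interpolation=2)
b=cv2.resize(s["pixels"][170:290,220:370],(500,400),interpolation=2)
cv2.imwrite("pics/c_top.png",a[:,:,::-1]);cv2.imwrite("pics/c_sc.png",b[:,:,::-1])
c=blob(t,(20,150,100),(32,255,255),(255,180,300,230));r=cv2.minAreaRect(c);print(cv2.contourArea(c),r)
bx=cv2.boxPoints(r);print(bx.tolist(),ray(t,bx,.19).round(3).tolist())
h=cv2.cvtColor(t["pixels"],cv2.COLOR_RGB2HSV)
for p in [(263,205),(280,228),(295,212),(280,200),(285,193)]:print(p,h[p[1],p[0]])
for n,p,z in[("redtape",(273,161),.06),("blue",(335,208),.05),("tin",(417,211),.048),("nut",(311,160),.014),("pl1",(233,186),.013),("pl2",(212,236),.013),("pl3",(228,238),.013),("cap1",(263,265),.02),("cap2",(315,268),.02)]:print(n,ray(t,p,z).round(3))
E
```

```text
240.5 ((277.46551513671875, 205.4137725830078), (22.28343963623047, 12.4415864944458), 68.19859313964844)
[[267.5517272949219, 197.37928771972656], [279.1034240722656, 192.7585906982422], [287.3793029785156, 213.44825744628906], [275.8276062011719, 218.06895446777344]] [[0.51, 0.121, 0.19], [0.526, 0.093, 0.19], [0.474, 0.065, 0.19], [0.458, 0.093, 0.19]]
(263, 205) [ 22 104 236]
(280, 228) [ 25  39 215]
(295, 212) [ 18 101 156]
(280, 200) [ 22 165 220]
(285, 193) [ 18  66 158]
redtape [[0.65  0.136 0.06 ]]
blue [[ 0.529 -0.064  0.05 ]]
tin [[ 0.546 -0.307  0.048]]
nut [[0.68  0.023 0.014]]
pl1 [[0.571 0.254 0.013]]
pl2 [[0.411 0.294 0.013]]
pl3 [[0.41  0.245 0.013]]
cap1 [[0.341 0.13  0.02 ]]
cap2 [[ 0.349 -0.024  0.02 ]]
```

View pics/c_top.png

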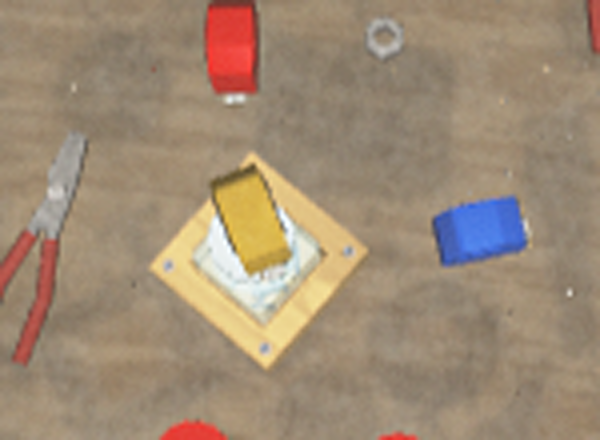

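View pics/c_sc.png

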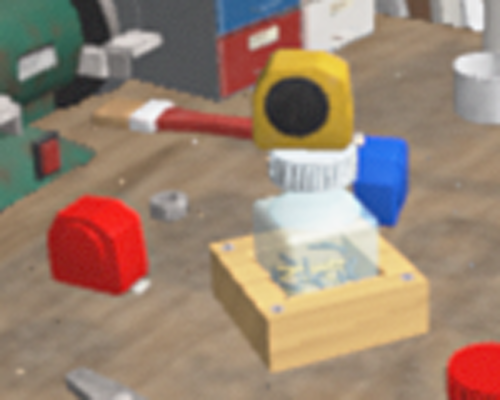

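The crops show the yellow tape (crop (250,220), top image (277,205)) standing on the pale cap, on the jar in the block. The block corners in the top image are about (278,188), (307,212.5), (281.5,242.5) and (252,217). The red and blue tapes stand on the bench. The tape's long axis points about 28° from x, centred near (0.49, 0.09). I'll move above it.

```bash
python3 -m crank '{"travel":[[2,3,3],[4,6,6],[6,9,9],[8,13,11],[10,17,12]],"turn":[[0,0,0],[0,0,0],[0,0,0],[0,0,0],[0,0,0]],"gripper":[0,0,0,0,0]}' 40
python3 -m crank '{"travel":[[2.0,4.4,0],[4,8.8,0],[6,13.2,0],[8,17.6,0],[10,22,0]],"turn":[[0,0,2],[0,0,4],[0,0,6],[0,0,8],[0,0,8]],"gripper":[0,0,0,0,0]}'
python3 -m crank '{"travel":[[1.2,4.6,0],[2.4,9.2,0],[3.6,13.8,0],[4.8,18.4,0],[5,23,0]],"turn":[[0,0,0],[0,0,0],[0,0,0],[0,0,0],[0,0,0]],"gripper":[0,0,0,0,0]}'
python3 -m crank '{"travel":[[1,3,0],[2,6,0],[2,6,0],[2,6,0],[2,6,0]],"turn":[[0,0,0],[0,0,0],[0,0,0],[0,0,0],[0,0,0]],"gripper":[0,0,0,0,0]}'
python3 - <<'E'
from workcell import bot
from h import *
o=bot.observe();print(o["qpos"].round(2),o["position"].round(3),np.degrees(o["tool_rot"]).round(1))
w=bot.grab_frame("wrist");cv2.imwrite("pics/w1.png",w["pixels"][:,:,::-1])
E
```

```text
clock: 0.7
position: [0.3191, -0.4145, 0.3192]
tool_rot: [3.14, -0.001, 0.356]
force: [1.1, 0.4, -0.3]
grip_width: 0.0851
finger_force: 0.0
clock: 1.2
position: [0.4186, -0.1938, 0.3177]
tool_rot: [3.141, -0.0, 0.498]
force: [1.1, 0.6, 0.1]
grip_width: 0.0856
finger_force: 0.0
clock: 1.7
position: [0.4688, 0.0363, 0.3175]
tool_rot: [-3.142, -0.0, 0.496]
force: [0.9, -0.1, 0.6]
grip_width: 0.0856
finger_force: 0.0
clock: 2.2
position: [0.4881, 0.0934, 0.3174]
tool_rot: [3.141, 0.0, 0.495]
force: [0.0, -0.7, 0.3]
grip_width: 0.0854
finger_force: 0.0
[ 0.12  0.23 -0.52  1.74  0.12  1.2  -1.51] [0.488 0.093 0.317] [180.    0.   28.4]
```

View pics/w1.png

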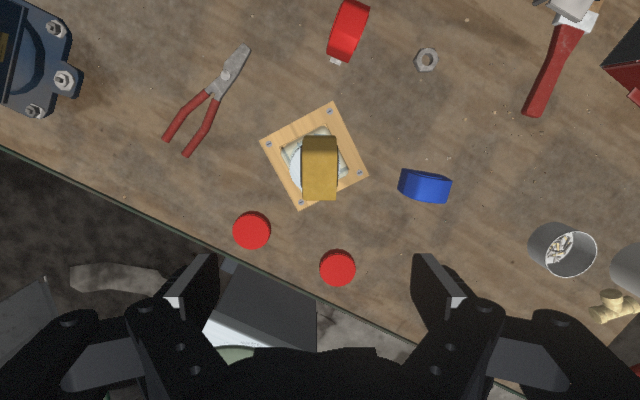

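The wrist view shows the yellow tape at (320,168), square with the tool. The block corners are about (334,101), (369,175), (300,210) and (260,141), and the cap edge shows pale at (297,165).

Run:
```python
from workcell import bot
from h import *
w=bot.grab_frame("wrist");t=bot.grab_frame("top")
c=blob(w,(18,150,60),(32,255,255),(297,130,345,205));r=cv2.minAreaRect(c);print(cv2.contourArea(c),r)
E=w["extrinsics"];print("cam",(-E[:3,:3].T@E[:3,3]).round(3))
x,y,W,H=cv2.boundingRect(c);print(x,y,W,H)
P=ray(w,[(x,y+H/2),(x+W,y+H/2)],.19);print(P.round(4))
# block corners, two views
for n,f,k in(("w",w,[(334,101),(369,175),(300,210),(260,141)]),("t",t,[(278,188),(307,212.5),(281.5,242.5),(252.3,216.8)])):
    B=ray(f,k,.04);print(n,B.mean(0).round(4),np.linalg.norm(np.diff(B,axis=0),axis=1).round(3),(B-B.mean(0))[:,:2].round(3).tolist())
# tape in wrist & top at z=.19 : silhouette end points projected
ct=blob(t,(20,150,100),(32,255,255),(255,180,300,230))
print("tape top-view",ray(t,cv2.minAreaRect(ct)[0],.19).round(4),"wrist",ray(w,r[0],.19).round(4))
for z in(.129,.16,.19):print(z,ray(w,cv2.boxPoints(r),z).round(3)[:,:2].tolist())
cv2.imwrite("pics/w1c.png",cv2.resize(w["pixels"][90:220,245:385],(700,590),interpolation=2)[:,:,::-1])
```

```text
222.5 ((325.6476745605469, 169.46115112304688), (18.42728042602539, 37.14249038696289), 30.25643539428711)
cam [0.547 0.126 0.494]
310 153 27 33
[[0.4992 0.1053 0.19  ]
 [0.5114 0.0826 0.19  ]]
w [0.4936 0.0955 0.04  ] [0.114 0.112 0.114] [[0.079, 0.015], [0.015, -0.079], [-0.078, -0.016], [-0.016, 0.08]]
t [0.4926 0.0972 0.04  ] [0.115 0.116 0.116] [[0.081, 0.015], [0.016, -0.08], [-0.081, -0.015], [-0.015, 0.08]]Traceback (most recent call last):
  File "<stdin>", line 12, in <module>
  File "h.py", line 13, in blob
    return max(cv2.findContours(k,cv2.RETR_EXTERNAL,cv2.CHAIN_APPROX_NONE)[0],key=cv2.contourArea)
ValueError: max() iterable argument is empty
```

Run:
```python
from workcell import bot
from h import *
w=bot.grab_frame("wrist")
print(w["fx"],cv2.cvtColor(w["pixels"],cv2.COLOR_RGB2HSV)[130:206:5,320].tolist())
c=blob(w,(15,140,40),(32,255,255),(285,120,355,206));r=cv2.boundingRect(c);print(cv2.contourArea(c),cv2.minAreaRect(c),r)
x,y,W,H=r
for z in(.13,.16,.19):print(z,ray(w,[(x,y+H-2),(x+W,y+H-2),(x,y),(x+W,y)],z).round(4)[:,:2].tolist())
Pt=[(0.493,.0965,.1285)];print(proj(w,Pt),proj(w,[(0.493,.0965,.19)]))
cv2.imwrite("pics/w1c.png",cv2.resize(w["pixels"][90:220,245:385],(600,557),interpolation=2)[:,:,::-1])
```

```text
321.5020571371409 [[22, 49, 167], [26, 48, 107], [20, 139, 97], [21, 130, 102], [21, 136, 109], [21, 144, 170], [20, 147, 185], [21, 154, 180], [21, 148, 179], [20, 149, 181], [21, 151, 181], [21, 148, 184], [21, 148, 183], [21, 143, 187], [20, 122, 152], [16, 69, 133]]
1590.5 ((319.0, 173.5), (51.0, 34.0), 90.0) (302, 148, 35, 52)
0.13 [[0.4556, 0.0937], [0.4751, 0.0576], [0.507, 0.1207], [0.5257, 0.0861]]
0.16 [[0.4632, 0.0964], [0.481, 0.0633], [0.5103, 0.1212], [0.5274, 0.0894]]
0.19 [[0.4707, 0.0991], [0.487, 0.0689], [0.5136, 0.1216], [0.5292, 0.0927]]
[[315.05251418 168.80908364]] [[315.12045746 179.52812384]]
```

View pics/w1c.png

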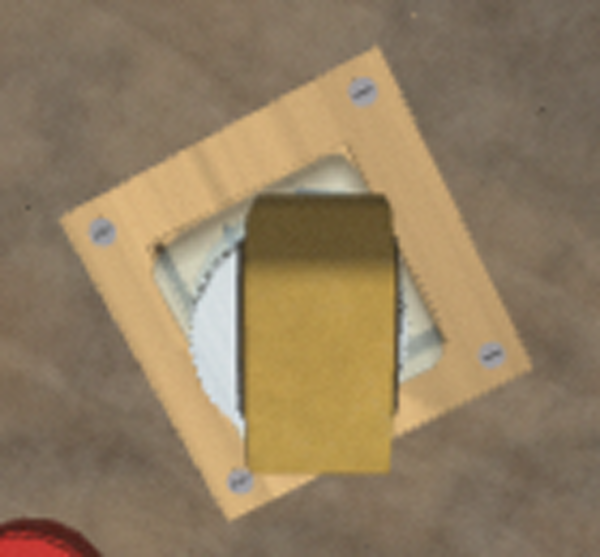

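The enlarged crop confirms the yellow tape on the pale cap: near end at y≈200 and far end at y≈136 in the frame, x 302–337. The tape centre is about (0.504, 0.0975) with yaw 28.4°. Both views put the block centre at (0.493, 0.0965) with sides of 112–116 mm, which fits. I'll go down and grip.

```bash
Z='[[0,0,0],[0,0,0],[0,0,0],[0,0,0],[0,0,0]]'
python3 -m crank '{"travel":[[1.6,0.4,-4],[1.6,0.4,-8],[1.6,0.4,-12],[1.6,0.4,-15],[1.6,0.4,-17.2]],"turn":[[0,0,0],[0,0,0],[0,0,0],[0,0,0],[0,0,0]],"gripper":[0,0,0,0,0]}'
python3 -m crank '{"travel":[[0,0,0],[0,0,0],[0,0,0],[0,0,0],[0,0,0]],"turn":[[0,0,0],[0,0,0],[0,0,0],[0,0,0],[0,0,0]],"gripper":[0.3,0.6,0.7,0.7,0.7]}' 40
python3 -m crank '{"travel":[[0,0,0],[0,0,0],[0,0,0],[0,0,0],[0,0,0]],"turn":[[0,0,0],[0,0,0],[0,0,0],[0,0,0],[0,0,0]],"gripper":[0.9,0.9,0.9,0.9,0.9]}'
```

```text
clock: 2.9
position: [0.5036, 0.0977, 0.1436]
tool_rot: [-3.141, 0.002, 0.496]
force: [0.1, -0.1, -0.5]
grip_width: 0.0853
finger_force: 0.0
clock: 3.4
position: [0.5051, 0.0984, 0.1468]
tool_rot: [3.141, -0.002, 0.496]
force: [0.2, -0.6, 8.0]
grip_width: 0.032
finger_force: 41.0
clock: 3.9
position: [0.5051, 0.0984, 0.1468]
tool_rot: [3.141, -0.002, 0.496]
force: [-0.1, -0.1, 8.0]
grip_width: 0.0323
finger_force: 41.0
```

```bash
python3 -m crank '{"travel":[[0,0,0.5],[0,0,1.2],[0,0,2],[0,0,3],[0,0,4]],"turn":[[0,0,0],[0,0,0],[0,0,0],[0,0,0],[0,0,0]],"gripper":[0.9,0.9,0.9,0.9,0.9]}' 50
python3 - <<'E'
from workcell import bot
from h import *
f=bot.grab_frame("scene");w=bot.grab_frame("wrist")
a=cv2.resize(f["pixels"][150:270,240:390],(500,400),interpolation=2)
b=cv2.resize(w["pixels"],(640,400))[:,160:460]
cv2.imwrite("pics/l1.png",np.hstack([a,b])[:,:,::-1])
E
```

```text
clock: 4.4
position: [0.5043, 0.0984, 0.1866]
tool_rot: [3.142, -0.0, 0.496]
force: [-0.6, -0.4, -2.1]
grip_width: 0.0318
finger_force: 49.7
```

View pics/l1.png

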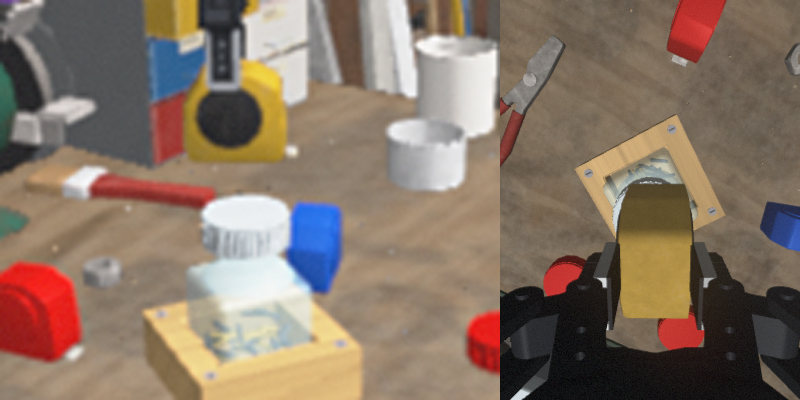

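The tape hangs level in the gripper, clear of the cap (scene crop (237,120), with the cap uncovered at (247,215)). I'll carry it to open bench near (0.47, -0.18), between the blue tape and the tin.

```bash
python3 -m crank '{"travel":[[-0.5,-2,1],[-1,-6,1],[-1.5,-10,1],[-2,-14,1],[-2.5,-18,1]],"turn":[[0,0,0],[0,0,0],[0,0,0],[0,0,0],[0,0,0]],"gripper":[0.9,0.9,0.9,0.9,0.9]}'
python3 -m crank '{"travel":[[-0.3,-4,-1],[-0.6,-7,-3],[-0.9,-9.5,-6],[-0.9,-10,-9],[-0.9,-10,-12]],"turn":[[0,0,0],[0,0,0],[0,0,0],[0,0,0],[0,0,0]],"gripper":[0.9,0.9,0.9,0.9,0.9]}'
```

```text
clock: 5.0
position: [0.4788, -0.0832, 0.1955]
tool_rot: [3.141, 0.0, 0.497]
force: [1.3, -1.0, -1.7]
grip_width: 0.0319
finger_force: 50.0
clock: 5.5
position: [0.4699, -0.183, 0.0743]
tool_rot: [3.141, 0.0, 0.494]
force: [0.3, 1.5, -1.6]
grip_width: 0.0322
finger_force: 50.0
```

Going down from 0.0743 to about 0.019, which leaves 5.5 cm.

```bash
python3 -m crank '{"travel":[[0,0,-1.5],[0,0,-3],[0,0,-4.2],[0,0,-4.8],[0,0,-5.2]],"turn":[[0,0,0],[0,0,0],[0,0,0],[0,0,0],[0,0,0]],"gripper":[0.9,0.9,0.9,0.9,0.9]}'
python3 -m crank '{"travel":[[0,0,-0.1],[0,0,-0.2],[0,0,-0.3],[0,0,-0.4],[0,0,-0.4]],"turn":[[0,0,0],[0,0,0],[0,0,0],[0,0,0],[0,0,0]],"gripper":[0.9,0.9,0.9,0.9,0.9]}'
```

```text
clock: 6.0
position: [0.4703, -0.1816, 0.0232]
tool_rot: [-3.141, 0.0, 0.496]
force: [-0.8, 0.2, -2.5]
grip_width: 0.0319
finger_force: 50.1
clock: 6.5
position: [0.4703, -0.1817, 0.0196]
tool_rot: [3.142, -0.0, 0.496]
force: [-0.3, -0.6, -1.7]
grip_width: 0.0322
finger_force: 50.1
```

```bash
python3 -m crank '{"travel":[[0,0,-0.1],[0,0,-0.1],[0,0,-0.1],[0,0,-0.1],[0,0,-0.1]],"turn":[[0,0,0],[0,0,0],[0,0,0],[0,0,0],[0,0,0]],"gripper":[0.9,0.9,0.9,0.9,0.9]}'
python3 -m crank '{"travel":[[0,0,-0.1],[0,0,-0.1],[0,0,-0.1],[0,0,-0.1],[0,0,-0.1]],"turn":[[0,0,0],[0,0,0],[0,0,0],[0,0,0],[0,0,0]],"gripper":[0.9,0.9,0.9,0.9,0.9]}'
```

```text
clock: 7.0
position: [0.4704, -0.1817, 0.0186]
tool_rot: [3.141, -0.0, 0.496]
force: [1.0, -0.8, 0.4]
grip_width: 0.0319
finger_force: 50.3
clock: 7.5
position: [0.4706, -0.1819, 0.0183]
tool_rot: [3.141, -0.0, 0.496]
force: [-4.2, 0.5, 20.4]
grip_width: 0.0317
finger_force: 52.9
```

```bash
python3 -m crank '{"travel":[[0,0,0.1],[0,0,0.1],[0,0,0.1],[0,0,0.1],[0,0,0.1]],"turn":[[0,0,0],[0,0,0],[0,0,0],[0,0,0],[0,0,0]],"gripper":[0.7,0.5,0.3,0,0]}'
python3 -m crank '{"travel":[[0,0,0.1],[0,0,0.2],[0,0,0.3],[0,0,1],[0,0,3]],"turn":[[0,0,0],[0,0,0],[0,0,0],[0,0,0],[0,0,0]],"gripper":[0,0,0,0,0]}'
python3 -m crank '{"travel":[[0,0,5],[0,0,10],[0,0,15],[0,3,18],[0.2,7,18]],"turn":[[0,0,0],[0,0,0],[0,0,0],[0,0,0],[0,0,0]],"gripper":[0,0,0,0,0]}'
python3 -m crank '{"travel":[[0,4,0],[0.5,8,0],[1,12,0],[1,16,0],[1,18,0]],"turn":[[0,0,0],[0,0,0],[0,0,0],[0,0,0],[0,0,0]],"gripper":[0,0,0,0,0]}'
python3 - <<'E'
from workcell import bot
from h import *
o=bot.observe();print(o["qpos"].round(2),o["position"].round(4))
f=bot.grab_frame("scene");w=bot.grab_frame("wrist");t=bot.grab_frame("top")
cap=np.array([.493,.0965,.1285])
for n,g in(("scene",f),("wrist",w),("top",t)):print(n,proj(g,cap).round(1))
b=cv2.resize(w["pixels"][60:260,200:440],(480,400),interpolation=2)
a=cv2.resize(t["pixels"][170:270,245:365],(480,400)) [:,:]
a=cv2.resize(t["pixels"][160:260,270:350],(320,400))
cv2.imwrite("pics/p1.png",np.hstack([b,a])[:,:,::-1])
E
```

```text
clock: 8.0
position: [0.4702, -0.1816, 0.0184]
tool_rot: [-3.141, 0.0, 0.496]
force: [-0.3, 0.0, -1.1]
grip_width: 0.0836
finger_force: 0.0
clock: 8.5
position: [0.4695, -0.1813, 0.0481]
tool_rot: [-3.14, 0.002, 0.497]
force: [-0.7, 0.5, 0.3]
grip_width: 0.0858
finger_force: 0.0
clock: 9.0
position: [0.4737, -0.1124, 0.2329]
tool_rot: [3.137, -0.004, 0.493]
force: [1.4, -0.2, -1.6]
grip_width: 0.0857
finger_force: 0.0
clock: 9.5
position: [0.4818, 0.0718, 0.2292]
tool_rot: [-3.141, -0.001, 0.5]
force: [0.6, -0.6, -0.2]
grip_width: 0.0853
finger_force: 0.0
[ 0.18  0.3  -0.55  1.89  0.19  0.99 -1.53] [0.4818 0.0718 0.2292]
scene [[313.9 213. ]]
wrist [[299.1 168.8]]
top [[277.8 209.2]]
```

View pics/p1.png

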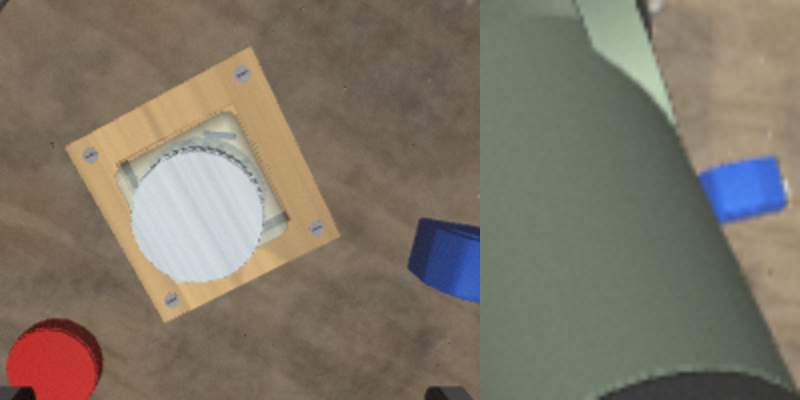

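The cap top is at wrist px (299,167.5), against (299.1,168.8) predicted from the block centre. The positions agree to about 1 mm. Now I'll fit the cap's edge precisely.

Run:
```python
from workcell import bot
from h import *
w=bot.grab_frame("wrist")
c=blob(w,(80,0,140),(140,80,255),(255,120,345,215));e=cv2.fitEllipse(c);print(e,cv2.contourArea(c))
p=bot.observe()["position"]
for z in(.1275,.1285):
    C=ray(w,e[0],z)[0];print(C.round(4),"delta cm",((C-p)*100).round(2),"r",np.linalg.norm(ray(w,(e[0][0]+e[1][0]/2,e[0][1]),z)[0]-C).round(4))
```

```text
((293.8476867675781, 164.7113494873047), (65.71016693115234, 66.15408325195312), 53.04887008666992) 3385.5
[0.4941 0.0976 0.1275] delta cm [  1.2    2.94 -10.13] r 0.0285
[0.4943 0.0976 0.1285] delta cm [  1.22   2.94 -10.03] r 0.0284
```

```bash
python3 -m crank '{"travel":[[1.2,2.9,-1],[1.2,2.9,-4],[1.2,2.9,-7],[1.2,2.9,-9],[1.2,2.9,-9]],"turn":[[0,0,0],[0,0,0],[0,0,0],[0,0,0],[0,0,0]],"gripper":[0,0,0,0,0]}' 70
python3 -m crank '{"travel":[[0,0,-1],[0,0,-2.5],[0,0,-3.8],[0,0,-4.4],[0,0,-4.4]],"turn":[[0,0,0],[0,0,0],[0,0,0],[0,0,0],[0,0,0]],"gripper":[0,0,0,0,0]}' 70
```

```text
clock: 10.2
position: [0.493, 0.0957, 0.1366]
tool_rot: [-3.141, 0.004, 0.495]
force: [-0.4, -0.4, 0.7]
grip_width: 0.0854
finger_force: 0.0
clock: 10.7
position: [0.4941, 0.0972, 0.0941]
tool_rot: [-3.141, 0.001, 0.496]
force: [-0.5, -0.1, -0.0]
grip_width: 0.0852
finger_force: 0.0
```

```bash
python3 -m crank '{"travel":[[0,0,0],[0,0,0],[0,0,0],[0,0,0],[0,0,0]],"turn":[[0,0,0],[0,0,0],[0,0,0],[0,0,0],[0,0,0]],"gripper":[0.2,0.4,0.6,0.6,0.6]}' 70
python3 - <<'E'
from workcell import bot
from h import *
o=bot.observe();print(o["position"].round(4),o["force"].round(1),o["moment"].round(2))
f=bot.grab_frame("scene")
cv2.imwrite("pics/g1.png",cv2.resize(f["pixels"][170:280,260:370],(600,600),interpolation=2)[:,:,::-1])
E
```

```text
clock: 11.2
position: [0.4943, 0.0973, 0.0946]
tool_rot: [3.141, -0.0, 0.496]
force: [-0.4, 0.1, -0.2]
grip_width: 0.0342
finger_force: 0.0
[0.4943 0.0973 0.0946] [-0.4  0.1 -0.2] [0.05 0.   0.04]
```

View pics/g1.png

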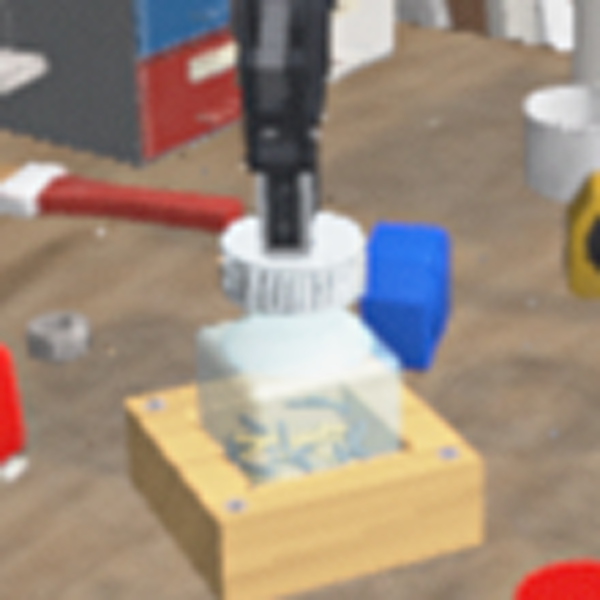

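The fingers closed to 34 mm with no force. The picture shows the tips (crop (288,250), scene (313,216)) at about cap-top height, above the cap rather than round it. I'll check how the reported TCP relates to the visible tips before going lower.

Run:
```python
from workcell import bot
from h import *
f=bot.grab_frame("scene");o=bot.observe();p=o["position"];yaw=o["tool_rot"][2]
d=np.array([np.sin(yaw),-np.cos(yaw),0])
for dz in(0,.01,.02,.03,.035,.04,.05):
    q=[p+[0,0,dz]+s*d*o["grip_width"]*.5 for s in(1,-1)]
    q+=[p+[0,0,dz]+s*d*(o["grip_width"]*.5+.014) for s in(1,-1)];print(dz,proj(f,q).round(1).tolist())
print(o["grip_width"],o["finger_force"])
r=f["pixels"][195:235,305:325].astype(int).sum(2)
for i in range(0,40,2):print(195+i,r[i,::2].tolist())
```

```text
0 [[314.1, 223.6], [313.0, 230.0], [314.5, 221.1], [312.5, 232.8]]
0.01 [[314.0, 219.6], [312.9, 226.0], [314.4, 217.2], [312.4, 228.7]]
0.02 [[313.9, 215.6], [312.8, 221.9], [314.3, 213.2], [312.3, 224.5]]
0.03 [[313.8, 211.6], [312.6, 217.7], [314.2, 209.3], [312.2, 220.4]]
0.035 [[313.7, 209.6], [312.6, 215.7], [314.1, 207.3], [312.1, 218.2]]
0.04 [[313.6, 207.6], [312.5, 213.6], [314.1, 205.3], [312.0, 216.1]]
0.05 [[313.5, 203.5], [312.4, 209.4], [314.0, 201.2], [311.9, 211.9]]
0.03437047013827933 0.0
195 [180, 172, 236, 169, 159, 137, 263, 413, 413, 409]
197 [203, 189, 212, 220, 207, 140, 202, 401, 407, 394]
199 [199, 155, 191, 185, 185, 141, 190, 395, 383, 371]
201 [307, 242, 135, 127, 129, 224, 209, 367, 362, 367]
203 [396, 463, 190, 147, 145, 426, 320, 357, 367, 366]
205 [390, 464, 198, 188, 155, 377, 360, 353, 374, 391]
207 [383, 456, 223, 174, 149, 367, 351, 366, 379, 374]
209 [470, 475, 233, 168, 145, 357, 477, 691, 585, 472]
211 [731, 610, 229, 220, 165, 354, 657, 722, 720, 724]
213 [719, 610, 222, 168, 132, 346, 597, 725, 718, 720]
215 [720, 652, 319, 260, 248, 366, 662, 722, 718, 719]
217 [691, 710, 627, 614, 614, 621, 717, 713, 718, 691]
219 [497, 602, 623, 617, 639, 656, 652, 670, 674, 685]
221 [455, 545, 616, 577, 593, 633, 601, 656, 670, 687]
223 [476, 518, 569, 578, 576, 633, 593, 648, 686, 705]
225 [497, 483, 552, 577, 566, 617, 592, 652, 687, 657]
227 [496, 578, 578, 595, 598, 659, 675, 698, 710, 689]
229 [662, 683, 686, 691, 700, 707, 711, 710, 710, 725]
231 [663, 673, 683, 690, 696, 704, 711, 718, 724, 724]
233 [671, 683, 694, 702, 711, 718, 722, 727, 729, 726]
```

The near fingertip ends at scene row 216. That is about 37 mm above the reported TCP, at z≈0.132, just above the cap top (the tape was likewise held near its top). I'll open and go 3.4 cm lower, which puts the tips near 0.10, still about 10 mm above the shoulder.

```bash
python3 -m crank '{"travel":[[0,0,0],[0,0,0],[0,0,0],[0,0,0],[0,0,0]],"turn":[[0,0,0],[0,0,0],[0,0,0],[0,0,0],[0,0,0]],"gripper":[0,0,0,0,0]}'
python3 -m crank '{"travel":[[0,0,-0.5],[0,0,-1.2],[0,0,-2],[0,0,-2.8],[0,0,-3.4]],"turn":[[0,0,0],[0,0,0],[0,0,0],[0,0,0],[0,0,0]],"gripper":[0,0,0,0,0]}'
python3 -m crank '{"travel":[[0,0,0],[0,0,0],[0,0,0],[0,0,0],[0,0,0]],"turn":[[0,0,0],[0,0,0],[0,0,0],[0,0,0],[0,0,0]],"gripper":[0.15,0.3,0.45,0.5,0.5]}' 70
python3 - <<'E'
from workcell import bot
from h import *
f=bot.grab_frame("scene")
r=f["pixels"][195:250,303:325].astype(int).sum(2)
for i in range(0,54,2):print(195+i,r[i,::2].tolist())
E
```

```text
clock: 11.8
position: [0.4943, 0.0973, 0.0945]
tool_rot: [-3.142, 0.0, 0.496]
force: [0.2, -1.0, 0.4]
grip_width: 0.0855
finger_force: 0.0
clock: 12.3
position: [0.494, 0.0973, 0.0595]
tool_rot: [-3.141, 0.001, 0.496]
force: [0.8, 1.0, -0.2]
grip_width: 0.0854
finger_force: 0.0
clock: 12.8
position: [0.4945, 0.0972, 0.0608]
tool_rot: [3.141, -0.0, 0.496]
force: [-0.5, -2.6, 4.8]
grip_width: 0.057
finger_force: 73.6
195 [285, 167, 257, 320, 306, 177, 177, 202, 192, 361, 415]
197 [329, 135, 198, 246, 235, 156, 153, 203, 228, 407, 393]
199 [336, 143, 185, 256, 242, 157, 161, 195, 267, 393, 370]
201 [353, 137, 177, 230, 210, 152, 154, 215, 244, 364, 365]
203 [351, 139, 160, 196, 178, 140, 157, 215, 254, 375, 365]
205 [371, 168, 142, 148, 139, 144, 151, 191, 338, 381, 391]
207 [341, 176, 139, 160, 128, 135, 137, 153, 357, 383, 381]
209 [315, 175, 221, 692, 756, 732, 166, 412, 697, 593, 454]
211 [757, 392, 170, 417, 438, 410, 131, 500, 732, 723, 724]
213 [729, 337, 179, 209, 203, 203, 141, 394, 724, 720, 722]
215 [727, 326, 135, 170, 172, 169, 134, 555, 731, 720, 721]
217 [635, 613, 475, 1
[... 238 characters left out ...]
 229, 176, 157, 367, 512, 662, 685, 664]
227 [429, 497, 503, 233, 198, 151, 354, 615, 703, 711, 693]
229 [613, 669, 577, 221, 145, 146, 353, 670, 715, 713, 725]
231 [644, 665, 642, 503, 497, 493, 520, 692, 721, 726, 726]
233 [656, 675, 690, 698, 706, 712, 721, 725, 729, 730, 728]
235 [653, 678, 687, 697, 707, 714, 721, 726, 732, 736, 733]
237 [569, 671, 687, 706, 715, 722, 728, 732, 736, 737, 729]
239 [560, 638, 686, 698, 711, 723, 728, 734, 734, 719, 713]
241 [505, 587, 710, 731, 729, 722, 697, 683, 657, 645, 583]
243 [506, 537, 645, 675, 641, 590, 576, 549, 577, 618, 564]
245 [452, 488, 587, 646, 650, 636, 640, 638, 634, 605, 552]
247 [445, 405, 553, 641, 598, 640, 644, 636, 651, 642, 580]
```

The grip is good: width 57 mm at 73.6 N, with the tips just below the skirt (row 231). I'll unscrew counter-clockwise, rising about 0.06 mm per degree.

```bash
python3 -m crank '{"travel":[[0,0,0.02],[0,0,0.05],[0,0,0.08],[0,0,0.11],[0,0,0.14]],"turn":[[0,0,4],[0,0,9],[0,0,14],[0,0,19],[0,0,24]],"gripper":[0.6,0.6,0.6,0.6,0.6]}' 80
python3 -c "
from workcell import bot
o=bot.observe();print(o['moment'].round(2),o['qpos'].round(2))"
```

```text
clock: 13.35
position: [0.4946, 0.0977, 0.0622]
tool_rot: [3.141, -0.001, 0.919]
force: [0.1, -0.1, 4.9]
grip_width: 0.0567
finger_force: 83.9
[ 0.14  0.15 -0.26] [ 0.11  0.59 -0.56  2.01  0.49  0.68 -1.42]
```

```bash
python3 -m crank '{"travel":[[0,0,0.03],[0,0,0.06],[0,0,0.09],[0,0,0.12],[0,0,0.15]],"turn":[[0,0,5],[0,0,10],[0,0,15],[0,0,20],[0,0,25]],"gripper":[0.6,0.6,0.6,0.6,0.6]}' 80
python3 -c "
from workcell import bot
o=bot.observe();print(o['moment'].round(2),o['qpos'].round(2))"
python3 -m crank '{"travel":[[0,0,0.03],[0,0,0.06],[0,0,0.09],[0,0,0.12],[0,0,0.16]],"turn":[[0,0,5],[0,0,10],[0,0,15],[0,0,20],[0,0,26]],"gripper":[0.6,0.6,0.6,0.6,0.6]}' 80
python3 -m crank '{"travel":[[0,0,0],[0,0,0],[0,0,0],[0,0,0],[0,0,0]],"turn":[[0,0,0],[0,0,0],[0,0,0],[0,0,0],[0,0,0]],"gripper":[0.6,0.6,0.6,0.6,0.6]}' 80
python3 -c "
from workcell import bot
o=bot.observe();print(o['moment'].round(2),o['qpos'].round(2))"
```

```text
clock: 13.85
position: [0.4943, 0.0975, 0.0634]
tool_rot: [3.141, -0.0, 1.355]
force: [-1.1, 0.3, -1.3]
grip_width: 0.0566
finger_force: 85.1
[-0.08 -0.09  0.01] [ 0.19  0.61 -0.67  2.    0.57  0.72 -1.06]
clock: 14.35
position: [0.4943, 0.0975, 0.065]
tool_rot: [3.141, -0.0, 1.809]
force: [1.1, -0.1, -0.2]
grip_width: 0.0566
finger_force: 85.2
clock: 14.85
position: [0.4943, 0.0974, 0.065]
tool_rot: [3.142, 0.0, 1.805]
force: [-0.1, 0.3, -1.6]
grip_width: 0.0564
finger_force: 85.2
[ 0.03  0.04 -0.01] [ 0.26  0.64 -0.78  2.    0.65  0.77 -0.68]
```

The cap has turned 75° and the torque is gone. I'll raise it straight up, slowly at first.

```bash
python3 -m crank '{"travel":[[0,0,0.1],[0,0,0.2],[0,0,0.3],[0,0,0.4],[0,0,0.5]],"turn":[[0,0,0],[0,0,0],[0,0,0],[0,0,0],[0,0,0]],"gripper":[0.6,0.6,0.6,0.6,0.6]}' 80
```

```text
clock: 15.35
position: [0.4943, 0.0973, 0.0701]
tool_rot: [3.142, 0.0, 1.805]
force: [-0.7, 0.0, -0.4]
grip_width: 0.0566
finger_force: 85.2
```

```bash
python3 -m crank '{"travel":[[0,0,0.4],[0,0,0.9],[0,0,1.4],[0,0,2.0],[0,0,2.6]],"turn":[[0,0,0],[0,0,0],[0,0,0],[0,0,0],[0,0,0]],"gripper":[0.6,0.6,0.6,0.6,0.6]}' 80
python3 -m crank '{"travel":[[0,0,0],[0,0,0],[0,0,0],[0,0,0],[0,0,0]],"turn":[[0,0,0],[0,0,0],[0,0,0],[0,0,0],[0,0,0]],"gripper":[0.6,0.6,0.6,0.6,0.6]}' 80
python3 - <<'E'
from workcell import bot
from h import *
f=bot.grab_frame("scene");t=bot.grab_frame("top")
a=cv2.resize(f["pixels"][160:280,260:400],(700,600),interpolation=2)
cv2.imwrite("pics/f1.png",a[:,:,::-1])
for z in(.106,.1285,.142,.164):print(z,proj(f,[.494,.097,z]).round(1))
c=blob(f,(20,150,80),(32,255,255),(340,190,400,250));x,y,W,H=cv2.boundingRect(c);print(x,y,W,H,proj(f,[[.47,-.18,0],[.47,-.18,.062]]).round(1))
E
```

```text
clock: 15.85
position: [0.4943, 0.0974, 0.0966]
tool_rot: [3.141, 0.0, 1.805]
force: [-0.8, 0.0, -0.5]
grip_width: 0.0567
finger_force: 85.2
clock: 16.35
position: [0.4942, 0.0974, 0.0958]
tool_rot: [-3.141, -0.0, 1.805]
force: [-0.2, -0.2, 0.3]
grip_width: 0.0566
finger_force: 85.2
0.106 [[313.6 222.1]]
0.1285 [[313.4 213. ]]
0.142 [[313.2 207.4]]
0.164 [[313.  198.2]]
364 202 23 23 [[373.1 222.4]
 [373.8 202.5]]
```

View pics/f1.png

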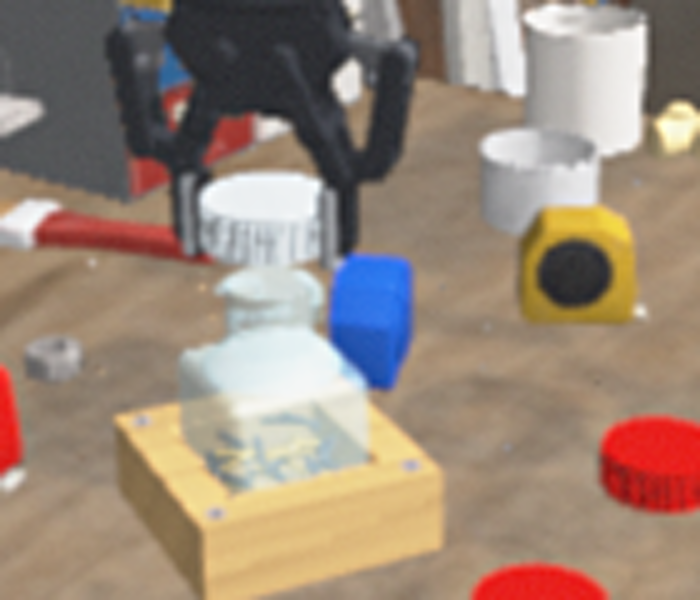

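The cap is held level over the jar: its top is at crop (263,193), scene row 198.6, so z≈0.163 and the skirt is about 2 cm above the mouth. The jar is seated in its block, and the yellow tape stands on the bench at crop (577,270). I'm handing the job in.

```bash
python3 -c "
from workcell import bot
print(bot.job_done())"
```

```text
the job is handed in; nothing more can be done
None
```

The job is handed in, though no verdict came back: the yellow tape measure stands on the open bench, the cap is unscrewed and held level about 2 cm above the mouth, and the jar is still seated in its block.

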